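# Fit the crank to the coffee mill and grind

## Robot

A 6-joint arm with a two-finger parallel gripper is mounted at the origin on the work surface. World frame = base frame: x ahead of the robot, y to its left, z up, the work surface at z = 0. Lengths are in m, angles in rad, forces in N, time in s.
With the tool pointing down it reaches from about 0.425 to 0.95 m from the base axis. Payload 14.7 kg.
Tool frame: the origin (TCP) lies midway between the tips of the shut fingers; the grasp point (between the pads) lies 19 mm behind it (r.tcp_to_grasp is the distance from the TCP to the grasp point, in m); y points along the fingers, x is the direction in which the jaws open and shut, and the axes are right-handed (so a half turn about y gives the same grasp; the last joint's range is limited). The gripper opens to 85 mm and grips with 20 to 120 N. Pads are 22 mm wide; open, the fingers measure 114 mm over their backs; the gripper's body (76 mm by 85 mm) begins 54 mm behind the grasp point. The pads swing forward as they close: fully open they stand 13 mm farther back than shut.
Start: joints at [1.204, 0.48, 1.596, -0, 1.065, -0.047], TCP at [0.204, 0.617, 0.202] pointing down, gripper open.
Joint ranges: [-2.75, 2.75], [-0.82, 2.05], [0.23, 2.67], [-1.56, 4.7], [0.09, 2.69], [-2.92, 2.92]. Speed limits (rad/s): [1.89, 1.89, 2.39, 3.01, 3.01, 3.01].

## Interface

Orientations are given as a 3x3 rotation matrix whose columns are the frame's x, y, z axes.
In Python, from bench import status, cams, close_job, r gives the robot as it stands.
- The arm moves only by the tool drive_tool, never from a script. Its argument "commands" is a list that holds one entry, the list of rows, each a list of 4 numbers: the shift along the world's x, y, z in m, then the turn about the world's z in rad. A call has 1 to 12 rows; each row shifts and turns the commanded pose from where the row before left it; what a row does not reach is not made up. A row lasts 1/12 s, in which the tool goes at most 41.7 mm and 7.16 degrees, less where a joint would pass 70% of its speed; a pose out of reach is approached as far as the arm can. A call is refused whole if a number of a shift passes 0.0417 or a number of a turn 0.125, either way. A call with a gripper value outside its range is refused whole. "gripper" is the gripper's target within -1 to 1 (fully open at 1, half-way at 0, shut at -1), set as the call begins (left out, the last holds). The fingers move at their own pace and stop on an object; the grip force is fixed at half the most. Time passes only in rows, so rows that do not move let the fingers close. It gives the time, the measured TCP pose, the force and the opening at its end, in the units of the state.
- status.get_state(): the state, without advancing time (a new reading comes with each control period).
- cams.capture(name): name is "scene" or "top"; returns (picture, depth): 384x512x3 uint8, red, green, blue; 384x512 float32, m along the optical axis (not along the pixel's ray), 0 where there is no reading.
- cams.get_calibration(name): a dict with "K" (3x3 intrinsics, pixels), "k1" (the pictures are not rectified: a ray, as slopes to the right and down, at radius r is drawn at 1 + k1 r^2 times it, then the intrinsics apply), "pose" (4x4, takes a point from camera to world coordinates). Camera axes: x right, y up, looking along -z (the intrinsics and any distortion apply to the point x, -y, -z); pixel columns grow to the right and rows downward; lengths in m; the calibration is good to about 2 mm. A picture is of the moment at which its call begins. get_calibration takes no time and is no camera call.
- close_job(): hands the job in, once; it reports no verdict.
The state is a dict: "clock": time; "joint_positions": joint angles; "joint_velocities": joint speeds; "joint_efforts": joint torques, N m; "eef_pos": TCP position; "tool_rot": TCP orientation; "wrist_force": force on the tool from outside, world axes, zero at the start; "ft_torque": the same for the moment, N m; "finger_gap": finger opening in m.
Only numpy, scipy, OpenCV 4.12 (cv2) and the standard library are available. Lean on these libraries where they do the work, as an engineer would, in place of code of your own. Each camera call takes 0.05 s, during which the arm holds its last target. There are 200 camera calls.

## Task

Get the breakfast counter's coffee mill going: pick up the large crank, set its square socket fully down onto the square shaft on top of the mill, and wind it clockwise (seen from above) at least two full circles, keeping it down on the shaft. Then let go and leave the crank sitting level on the shaft; leave the small crank where it lies.

Things in the scene. Friction and masses are not known exactly. Their poses are not given: they have to be found in the camera images.
- crank: Large loose crank, 0.17 kg, standing on its hub as used. Origin: centre of hub underside; x along arm, z up. Alloy hub 38 square, 44 tall; socket below 19.5 square (sides along x, y), 38 deep, flared to 26 over the lowest 6. Arm 16 wide, z 44-51. Upright wooden grip 20 square at x = 65, z 54-104, flats along x, y at the start: it spins stiffly on its pin (0.03 N m), so hold it to lift and wind.
- shaft_seat (a point): Centre of the mill's collar top (60 dia, 110 mm up), where the hub rests. Fixed mill: wooden drum, 104 mm lid. Steel shaft above the seat: 16 mm square for 14 mm, then tapers to a 4 mm tip at 34 mm; the socket finds it from 8 mm off. Play when down: 1.7 mm, 14 deg either way. Site turns with the shaft: x, y along its flats, z up; crank fits in 4 quarter-turn positions.
- mill_shaft (a joint): Turn of the mill's shaft in rad, 0 at the start, growing as it turns clockwise seen from above; one full circle is 6.28. It turns without end against light friction of about 0.05 N m (under 1 N at the grip) and stays where it is left.
- small_crank: Bystander, not to be used: a smaller loose crank of the same materials with a round hub 26 mm in diameter, no square socket, a 40 mm arm and a 12 mm grip, 52 mm tall overall. Origin: centre of its underside, x along its arm.
There are look-alikes about, which are no part of the job. What is shaped like the crank but purple is not meant.

How it is judged:
On the way, in this order (a step that is already met when the one before it is completed fails the run):
1. the large crank's socket is fully down on the mill's square shaft (horizontal distance between crank and shaft_seat below 0.01 m and z of crank in the frame of shaft_seat below 0.008 m and angle between crank's own z axis and vertical below 0.2 rad), for 0.2 s.
2. the crank, still down on the shaft, has wound it clockwise two full circles (less the play of the fit) (value of joint mill_shaft above 11.6 rad and horizontal distance between crank and shaft_seat below 0.01 m and z of crank in the frame of shaft_seat below 0.012 m), for 0.1 s.
At the end, for the whole second after the job is handed in: The shaft is wound clockwise two circles less the play (joint above 11.6 rad; more is fine); the large crank sits on it, let go and at rest, hub within 10 mm of the shaft's axis, underside within 8 mm of the seat, level within 10 degrees; the small crank has not been moved over 30 mm (value of joint mill_shaft above 11.6 rad and horizontal distance between crank and shaft_seat below 0.01 m and z of crank in the frame of shaft_seat below 0.008 m and angle between crank's own z axis and vertical below 0.18 rad and linear speed of crank below 0.03 m/s); the robot touches nothing.
It fails at once if the shaft is wound while the crank is off it (value of joint mill_shaft above 1.5 rad and (z of crank in the frame of shaft_seat above 0.025 m or horizontal distance between crank and shaft_seat above 0.025 m)).
It fails at once if the small crank is moved by more than 30 mm (distance of small_crank from where it was at the start of the episode above 0.03 m).
It also fails if it takes over 72 s, if anything falls off the work surface, if the arm or the gripper's body presses on something with over 40 N, if the wrist force passes 120 N, or if a joint passes its speed limit or range.

## Working session

There is one attempt and no reset: what is moved stays moved. The work goes in short steps, Python scripts to look and compute and a tool call to move; the robot and the scene stay as the last step left them, time stands still between calls to the robot, and variables do not carry over. Pictures are saved under pics/ and viewed, about 8 in all and at most 12, crops included, and the job is handed in when it is done.

Besides the shell and the picture viewer there is one more tool, called after ">>>" as a command line: name --argument value ..., lists and objects as JSON in quotes. drive_tool: Moves the arm, as the interface text tells. Its arguments: {"type":"object","properties":{"commands":{"type":"array"},"gripper":{"type":"number"}},"required":["commands"]}

```bash
mkdir -p pics; ls; cat > h.py <<'E'
import numpy as np, cv2
from bench import status, cams, r
def cap(n):
    p,d=cams.capture(n); np.savez('/tmp/%s.npz'%n,p=p,d=d); return p,d
def load(n):
    z=np.load('/tmp/%s.npz'%n); return z['p'],z['d']
def cloud(n,d):
    c=cams.get_calibration(n); K=np.array(c['K'],float); T=np.array(c['pose'])
    h,w=d.shape; u,v=np.meshgrid(np.arange(w),np.arange(h))
    uv=np.stack([u,v],-1).reshape(-1,1,2).astype(np.float64)
    s=cv2.undistortPoints(uv,K,np.array([c['k1'],0,0,0,0.])).reshape(h,w,2)
    P=np.stack([s[...,0]*d,-s[...,1]*d,-d,np.ones_like(d)],-1)
    return (P@T.T)[...,:3]
def save(n,p): cv2.imwrite('pics/%s.png'%n,p[...,::-1])
E
python3 - <<'E'
from h import *
ps=[]
for n in('scene','top'):
    p,d=cap(n); ps.append(p); c=cams.get_calibration(n); print(n,np.round(c['pose'],3).tolist(),c['K'][0],c['k1'])
save('a',cv2.resize(ps[0],(800,600)));save('b',cv2.resize(ps[1],(800,600)))
s=status.get_state();print({k:np.round(v,3).tolist() for k,v in s.items()})
E
```

```text
pics
scene [[-0.753, -0.554, 0.354, 0.937], [0.658, -0.634, 0.407, 0.495], [-0.001, 0.54, 0.842, 1.07], [0.0, 0.0, 0.0, 1.0]] [494.62152181   0.         254.78979537] -0.004406611586455246
top [[-0.014, 0.986, -0.167, 0.407], [-1.0, -0.01, 0.023, 0.05], [0.021, 0.167, 0.986, 0.844], [0.0, 0.0, 0.0, 1.0]] [408.79675147   0.         255.69913748] -0.016978454983188087
{'clock': 0.1, 'joint_positions': [1.204, 0.481, 1.597, 0.0, 1.065, -0.047], 'joint_velocities': [0.001, -0.001, -0.001, -0.0, -0.001, 0.0], 'joint_efforts': [0.001, -95.225, -43.103, 0.0, 0.005, 0.0], 'eef_pos': [0.204, 0.617, 0.201], 'tool_rot': [[0.314, -0.0, -0.949], [0.949, -0.001, 0.314], [-0.001, -1.0, 0.0]], 'wrist_force': [0.002, -0.73, 0.387], 'ft_torque': [0.014, 0.052, -0.012], 'finger_gap': 0.085}
```

View pics/a.png

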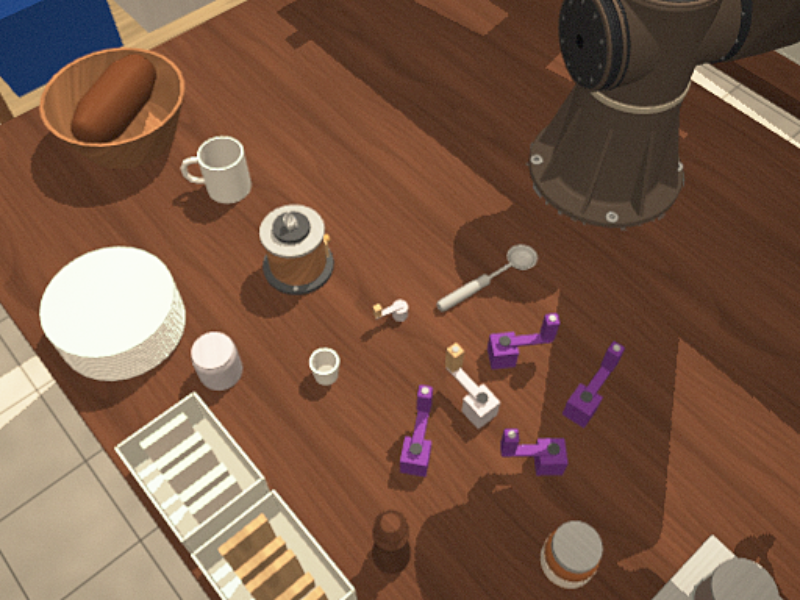

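View pics/b.png

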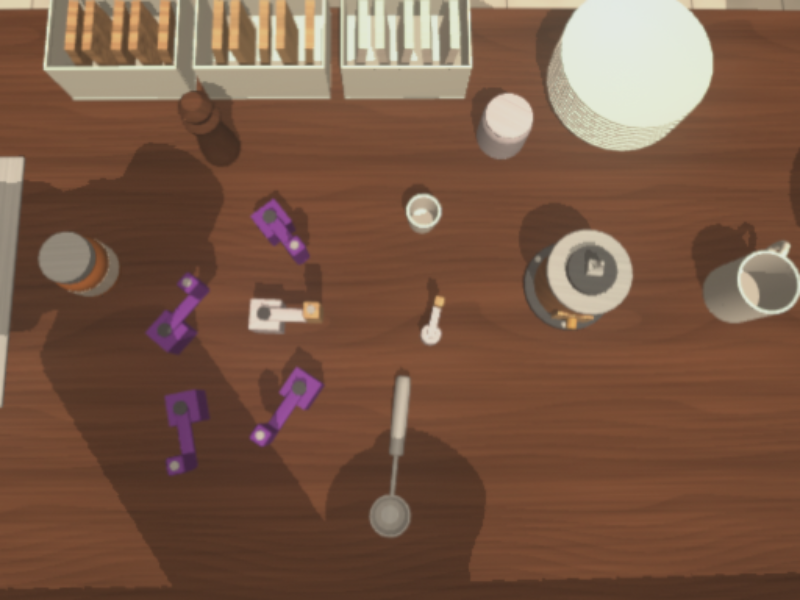

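The scene view shows the alloy crank: hub at (480,400), grip at (455,355). The four purple look-alikes are at (505,348), (585,400), (550,455) and (415,455), the small crank is at (398,310), and the mill is at (293,235). In the top view the crank's hub is at (265,315) and its grip at (312,312). The small crank is at (432,335) and the mill shaft at (595,267). I choose the white-metal crank with the square hub and wooden grip, and measure it next.

```bash
python3 - <<'E'
from h import *
pc={}
for n in('scene','top'):
    p,d=load(n); P=cloud(n,d); pc[n]=(p,d,P)
p,d,P=pc['top']
def at(u,v): 
    u=int(u*.64);v=int(v*.64); return np.round(P[v,u],4)
for k,(u,v) in dict(hub=(265,315),grip=(312,312),small=(432,335),tip=(597,267),table=(500,400),pgrip=(297,245),pg2=(192,283),ph=(300,385)).items(): print(k,at(u,v))
for n in pc:
    p,d,P=pc[n]; ok=d>0
    X,Y,Z=P[...,0],P[...,1],P[...,2]
    h=at(265,315); hsv=cv2.cvtColor(p,cv2.COLOR_RGB2HSV)
    near=ok&(abs(X-h[0])<.12)&(abs(Y-h[1])<.12)&~((hsv[...,0]>130)&(hsv[...,0]<165)&(hsv[...,1]>80))
    g=near&(Z>.09)&(Z<.12)&(hsv[...,0]<30)&(hsv[...,1]>60)
    a=near&(Z>.038)&(Z<.058)&(np.hypot(X-h[0],Y-h[1])<.1)
    for nm,m in(('grip',g),('arm+hub',a)):
        q=P[m]; print(n,nm,len(q))
        if len(q)>5: print(' mean',q.mean(0).round(4),'med',np.median(q,0).round(4),'rect',cv2.minAreaRect((q[:,:2]*1000).astype(np.float32)))
    t=at(597,267)
    c=ok&(np.hypot(X-t[0],Y-t[1])<.08)
    for lo,hi in((.1005,.1065),(.107,.113),(.116,.126),(.128,.15)):
        q=P[c&(Z>lo)&(Z<hi)]; 
        if len(q)>4: print(n,lo,len(q),q.mean(0).round(4),cv2.minEnclosingCircle((q[:,:2]*1000).astype(np.float32)),cv2.minAreaRect((q[:,:2]*1000).astype(np.float32)))
def crop(n,u0,u1,v0,v1): return cv2.resize(pc[n][0][int(v0*.64):int(v1*.64),int(u0*.64):int(u1*.64)],(400,400),interpolation=cv2.INTER_CUBIC)
save('c',np.vstack([np.hstack([crop('top',220,360,245,385),crop('top',540,640,220,320)])]))
save('d',np.hstack([crop('scene',390,530,300,440),crop('scene',250,340,190,280)]))
E
```

```text
hub [0.5194 0.201  0.0544]
grip [0.5151 0.1368 0.1062]
small [ 0.4944 -0.0083  0.0289]
tip [ 0.559  -0.1912  0.1381]
table [ 4.101e-01 -9.870e-02 -4.000e-04]
pgrip [0.5954 0.154  0.1076]
pg2 [0.5502 0.2781 0.1046]
ph [0.4322 0.1557 0.0523]
scene grip 27
 mean [ 0.5865 -0.1749  0.0955] med [ 0.5943 -0.1603  0.0946] rect ((582.763916015625, -191.25042724609375), (60.76899719238281, 103.72041320800781), 11.326361656188965)
scene arm+hub 130
 mean [ 0.5952 -0.165   0.0483] med [ 0.595  -0.1608  0.0479] rect ((655.6033935546875, -129.2335968017578), (176.9254913330078, 78.31951141357422), 35.87156677246094)
top grip 113
 mean [0.5161 0.1373 0.1029] med [0.5153 0.1369 0.1035] rect ((517.2758178710938, 138.14114379882812), (20.3283748626709, 20.262269973754883), 86.59940338134766)
top arm+hub 555
 mean [0.5158 0.192  0.0478] med [0.5177 0.1945 0.0474] rect ((523.8717041015625, 179.35733032226562), (174.31277465820312, 135.08282470703125), 39.75811767578125)
top 0.1005 391 [ 0.5557 -0.19    0.1014] ((560.2883911132812, -194.03843688964844), 51.46109390258789) ((561.2239990234375, -194.22341918945312), (98.68741607666016, 100.44612121582031), 30.14307403564453)
top 0.107 683 [ 0.5598 -0.1937  0.1097] ((560.4968872070312, -194.52099609375), 30.28314971923828) ((560.3320922851562, -194.7986602783203), (58.19533920288086, 59.77863693237305), 43.52208709716797)
top 0.116 28 [ 0.5571 -0.1904  0.122 ] ((559.63916015625, -193.75579833984375), 10.399554252624512) ((559.639892578125, -193.755859375), (15.36259937286377, 14.305717468261719), 83.9520263671875)
top 0.128 58 [ 0.5591 -0.1922  0.135 ] ((559.8922729492188, -193.1537322998047), 7.699594020843506) ((559.9031372070312, -192.82354736328125), (11.505838394165039, 12.356131553649902), 86.46085357666016)
```

```bash
python3 -c "
import cv2,numpy as np
cv2.imwrite('pics/e.png',cv2.resize(np.vstack([cv2.imread('pics/c.png'),cv2.imread('pics/d.png')]),(600,600)))"
```

```text
(no output)
```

View pics/e.png

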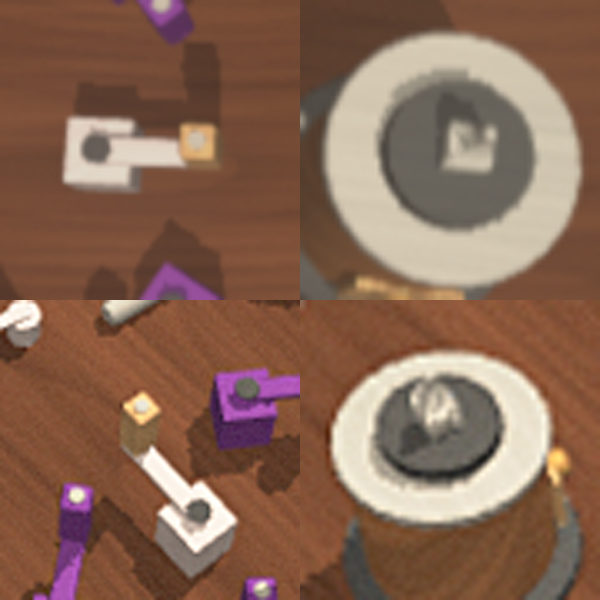

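The crops show the chosen crank (square white hub, wooden grip, arm toward −y) and the mill's square shaft, whose flats lie nearly along the world axes. Next I refine the yaws with both cameras.

```bash
cat >> h.py <<'E'
def crank(P,p,c,r=.11,z0=0.0):
    X,Y,Z=P[...,0],P[...,1],P[...,2]-z0
    hsv=cv2.cvtColor(p,cv2.COLOR_RGB2HSV)
    near=np.hypot(X-c[0],Y-c[1])<r
    pur=(hsv[...,0]>130)&(hsv[...,0]<170)&(hsv[...,1]>70)
    top=near&~pur&(Z>.04)&(Z<.0485)&(hsv[...,1]<80)&(hsv[...,2]>120)
    arm=near&~pur&(Z>.0485)&(Z<.0535)&(hsv[...,1]<80)&(hsv[...,2]>120)
    grip=near&~pur&(Z>.098)&(Z<.112)
    return P[top],P[arm],P[grip]
E
python3 - <<'E'
from h import *
for n in('scene','top'):
    p,d=load(n); P=cloud(n,d); print(n)
    for nm,q in zip(('top','arm','grip'),crank(P,p,(.5194,.19),.1)):
        if len(q)>4:
            L=cv2.fitLine((q[:,:2]*1000).astype(np.float32),cv2.DIST_HUBER,0,.01,.01).ravel()
            print(nm,len(q),q.mean(0).round(4),np.degrees(np.arctan2(L[1],L[0])).round(1),L[2:].round(1),cv2.minAreaRect((q[:,:2]*1000).astype(np.float32)))
    X,Y,Z=np.moveaxis(P,-1,0); c=np.hypot(X-.5602,Y+.194)<.022
    for lo,hi in((.114,.124),(.124,.134),(.134,.15)):
        q=P[c&(Z>lo)&(Z<hi)]
        if len(q)>4: print('shaft',lo,len(q),q.mean(0).round(4),cv2.minAreaRect((q[:,:2]*1000).astype(np.float32)))
    q=P[(np.hypot(X-.5602,Y+.194)<.05)&(Z>.107)&(Z<.113)]; print('collar',cv2.minEnclosingCircle((q[:,:2]*1000).astype(np.float32)),q[:,2].mean())
    q=P[(np.hypot(X-.494,Y+.008)<.06)&(Z>.012)]; print('small max z',q[:,2].max(),q[:,:2].min(0),q[:,:2].max(0))
E
```

```text
scene
top 196 [0.5236 0.203  0.0444] -47.4 [524.5 204.9] ((521.0493774414062, 182.43785095214844), (76.9856185913086, 39.42028045654297), 87.13407897949219)
arm 121 [0.5209 0.1712 0.051 ] 84.3 [521.6 171.8] ((524.740966796875, 172.41317749023438), (29.235572814941406, 78.31729125976562), 5.624197006225586)
grip 114 [0.5371 0.1637 0.1046] 78.2 [528.8 172.9] ((538.105224609375, 206.76861572265625), (94.00617218017578, 145.9158477783203), 14.719989776611328)
shaft 0.114 30 [ 0.5628 -0.1909  0.1182] ((560.7402954101562, -192.6495361328125), (15.4650297164917, 36.74732971191406), 52.700172424316406)
shaft 0.124 26 [ 0.5648 -0.1925  0.1294] ((565.84130859375, -192.12025451660156), (10.827295303344727, 19.650264739990234), 33.382720947265625)
shaft 0.134 19 [ 0.5629 -0.1933  0.1386] ((562.73681640625, -193.8370361328125), (12.632454872131348, 8.229737281799316), 75.74129486083984)
collar ((562.142333984375, -194.85321044921875), 31.28084945678711) 0.11014951851272989
small max z 0.05758171315553895 [ 0.44410385 -0.02458879] [0.5425368  0.02230129]
top
top 272 [0.5202 0.2043 0.044 ] 34.6 [51
[... 305 characters left out ...]
168.7] ((565.0703735351562, 199.2705078125), (161.96102905273438, 87.18230438232422), 77.46659851074219)
shaft 0.114 24 [ 0.5568 -0.1904  0.1187] ((557.6849365234375, -189.99465942382812), (21.67378807067871, 10.985353469848633), 34.46408462524414)
shaft 0.124 48 [ 0.5583 -0.1912  0.1286] ((559.8748168945312, -193.34767150878906), (15.10172176361084, 14.696083068847656), 88.19943237304688)
shaft 0.134 29 [ 0.5599 -0.1931  0.1395] ((560.34130859375, -192.9532928466797), (9.62151050567627, 8.706677436828613), 1.692185401916504)
collar ((560.4968872070312, -194.52099609375), 30.28314971923828) 0.10965444382983106
small max z 0.054909138722739614 [ 0.4825178  -0.02163317] [0.53944973 0.0056015 ]
```

>>> drive_tool --commands '[[[0.012,-0.018,0,0.018],[0.02,-0.03,0,0.02],[0.02,-0.03,0,0.02],[0.022,-0.034,0,0.02],[0.022,-0.034,0,0.02],[0.022,-0.034,0,0.02],[0.022,-0.034,0,0.02],[0.022,-0.034,0,0.02],[0.022,-0.034,0,0.02],[0.022,-0.034,0,0.02],[0.022,-0.034,0,0.02],[0.022,-0.034,0,0.02]]]' --gripper 1

```text
clock: 1.1
eef_pos: [0.4549, 0.2311, 0.2017]
tool_rot: [[0.081, -0.0, -0.997], [0.997, -0.0, 0.081], [-0.0, -1.0, 0.0]]
wrist_force: [1.6, 0.9, -0.3]
finger_gap: 0.0855
```

>>> drive_tool --commands '[[[0.022,-0.034,0,0.02],[0.02,-0.03,0,0.014],[0.015,-0.022,0,0],[0.006,-0.009,0,0],[0,0,0,0],[0,0,0,0]]]'

```text
clock: 1.6
eef_pos: [0.517, 0.138, 0.2015]
tool_rot: [[0.049, -0.001, -0.999], [0.999, 0.0, 0.049], [0.0, -1.0, 0.001]]
wrist_force: [0.7, 0.2, 0.1]
finger_gap: 0.0854
```

>>> drive_tool --commands '[[[0,0,-0.015,0],[0,0,-0.025,0],[0,0,-0.025,0],[0,0,-0.025,0],[0,0,-0.02,0],[0,0,-0.015,0],[0,0,-0.01,0],[0,0,0,0],[0,0,0,0]]]'

```text
clock: 2.35
eef_pos: [0.5169, 0.1388, 0.0669]
tool_rot: [[0.047, -0.001, -0.999], [0.999, -0.0, 0.047], [-0.0, -1.0, 0.001]]
wrist_force: [-0.3, 0.2, 0.7]
finger_gap: 0.0856
```

```bash
python3 - <<'E'
from h import *
p,d=cap('scene'); q=cap('top')[0]
save('f',np.hstack([cv2.resize(p[170:300,230:360],(400,400),interpolation=2),cv2.resize(q[150:260,110:220],(400,400),interpolation=2)]))
E
```

```text
(no output)
```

View pics/f.png

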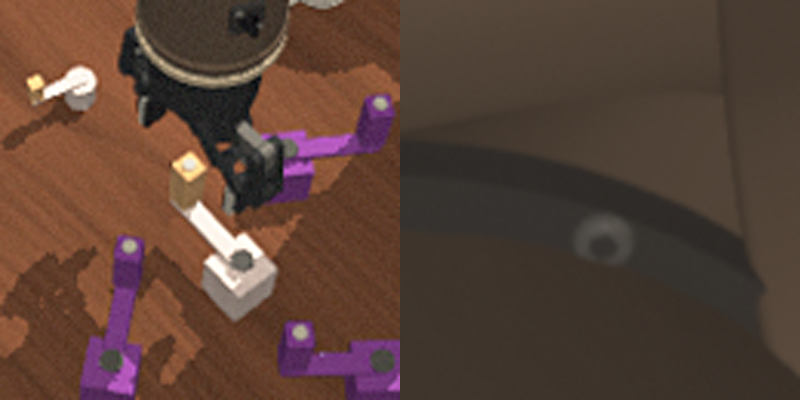

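The scene crop shows the gripper apparently behind (−x of) the wooden grip at crop (187,180), with the fingers at (145,110) and (240,200). I check this by projection before closing.

```bash
cat >> h.py <<'E'
def proj(n,X):
    c=cams.get_calibration(n); T=np.linalg.inv(np.array(c['pose'])); q=np.append(X,1)@T.T
    s=np.array([q[0],-q[1]])/-q[2]; s=s*(1+c['k1']*(s@s)); K=np.array(c['K']); return K[:2,:2]@s+K[:2,2]
E
python3 - <<'E'
from h import *
s=status.get_state(); R=np.array(s['tool_rot']); t=np.array(s['eef_pos']); print(t,s['finger_gap'],r.tcp_to_grasp)
cc=lambda X:((proj('scene',X)-[230,170])*400/130).round()
for nm,X in dict(tcp=t,Lf=t-R[:,0]*.045+[0,0,.013],Rf=t+R[:,0]*.045+[0,0,.013],body=t+[0,0,.075],griptop=[.517,.138,.104],hub=[.52,.203,.045]).items(): print(nm,X,cc(X))
p,d=load('scene'); P=cloud('scene',d)
for u,v in((187,160),(245,262),(245,140),(228,200),(145,110),(205,85)): print((u,v),P[170+int(v*130/400),230+int(u*130/400)].round(3))
E
```

```text
[0.51774181 0.13858884 0.06773406] 0.08548463772635373 0.0187
tcp [0.51774181 0.13858884 0.06773406] [186. 191.]
Lf [0.51561259 0.09363925 0.08071872] [148. 141.]
Rf [0.51987103 0.18353844 0.08074939] [228. 225.]
body [0.51774181 0.13858884 0.14273406] [193. 140.]
griptop [0.517, 0.138, 0.104] [190. 166.]
hub [0.52, 0.203, 0.045] [242. 264.]
(187, 160) [0.519 0.135 0.11 ]
(245, 262) [0.521 0.204 0.054]
(245, 140) [0.524 0.187 0.214]
(228, 200) [0.531 0.188 0.138]
(145, 110) [0.524 0.095 0.139]
(205, 85) [0.552 0.17  0.289]
```

The projection agrees: the finger surfaces sit at x≈0.52–0.53, y≈0.095 and 0.188, straddling the grip. The apparent offset was perspective, so I close.

>>> drive_tool --commands '[[[0,0,0,0],[0,0,0,0],[0,0,0,0],[0,0,0,0],[0,0,0,0],[0,0,0,0],[0,0,0,0],[0,0,0,0],[0,0,0,0],[0,0,0,0],[0,0,0,0],[0,0,0,0]]]' --gripper -1

```text
clock: 3.45
eef_pos: [0.5174, 0.1379, 0.0669]
tool_rot: [[0.048, 0.0, -0.999], [0.999, -0.0, 0.048], [-0.0, -1.0, -0.0]]
wrist_force: [0.7, -4.7, 4.8]
finger_gap: 0.0175
```

>>> drive_tool --commands '[[[0,0,0.005,0],[0,0,0.01,0],[0,0,0.015,0],[0,0,0.015,0],[0,0,0.02,0],[0,0,0.025,0],[0,0,0.025,0],[0,0,0.02,0],[0,0,0.015,0],[0,0,0.01,0],[0,0,0,0],[0,0,0,0]]]'

```text
clock: 4.45
eef_pos: [0.5172, 0.1382, 0.2269]
tool_rot: [[0.048, 0.001, -0.999], [0.999, 0.0, 0.048], [0.0, -1.0, -0.0]]
wrist_force: [0.3, -1.1, -2.9]
finger_gap: 0.0178
```

```bash
python3 - <<'E'
from h import *
p,d=cap('scene'); P=cloud('scene',d)
save('g',cv2.resize(p[130:330,200:400],(500,500),interpolation=2))
q=P[...,2][(np.hypot(P[...,0]-.52,P[...,1]-.203)<.02)]; print(np.percentile(q,[5,50,95]))
s=status.get_state(); print(np.round(s['wrist_force'],2),np.round(s['ft_torque'],3))
E
```

```text
[0.00072777 0.63476446 0.69062646]
[-0.43  0.35 -2.35] [-0.1    0.037 -0.005]
```

View pics/g.png

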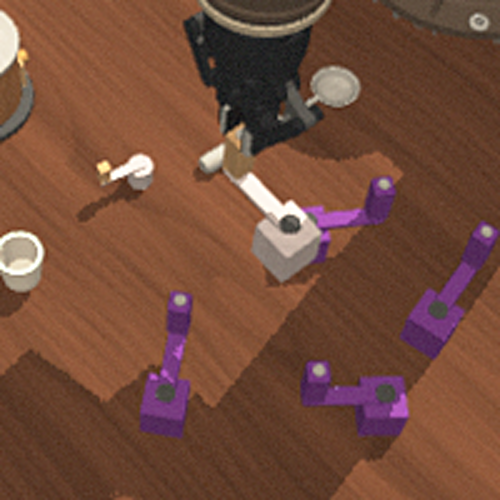

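The crank hangs from the gripper, with the hub at (290,240) and the grip at (237,155). I measure the held pose relative to the TCP.

```bash
cat >> h.py <<'E'
def held(p,d,tcp,n='scene',r=.12):
    P=cloud(n,d); X,Y,Z=np.moveaxis(P,-1,0); hsv=cv2.cvtColor(p,cv2.COLOR_RGB2HSV)
    dz=tcp[2]-.067
    m=(np.hypot(X-tcp[0],Y-tcp[1])<r)&(abs(Z-dz-.0475)<.010)&(hsv[...,1]<70)&(hsv[...,2]>110)
    q=P[m]; A=np.c_[q[:,:2]-q[:,:2].mean(0),np.ones(len(q))]
    print('n',len(q),'slope',np.linalg.lstsq(A,q[:,2],rcond=None)[0].round(3))
    for nm,a,b in(('hubtop',-.0075,-.001),('arm',.001,.008)):
        k=q[(q[:,2]-dz-.0475>a)&(q[:,2]-dz-.0475<b)]
        if len(k)>4:print(nm,len(k),k.mean(0).round(4),cv2.minAreaRect((k[:,:2]*1000).astype(np.float32)))
    far=q[np.hypot(q[:,0]-tcp[0],q[:,1]-tcp[1])>.04]; print('hub region',far.mean(0).round(4),cv2.minAreaRect((far[:,:2]*1000).astype(np.float32)))
E
python3 - <<'E'
from h import *
p,d=load('scene'); held(p,d,np.array([.5172,.1382,.2269]))
E
```

```text
n 446 slope [-0.042 -0.139  0.207]
hubtop 236 [0.5239 0.2053 0.2036] ((522.1968994140625, 201.87974548339844), (39.71305847167969, 39.35993576049805), 87.63212585449219)
arm 177 [0.521  0.1699 0.2115] ((520.4331665039062, 170.6149139404297), (80.44886016845703, 17.00045394897461), 87.16007232666016)
hub region [0.5239 0.2017 0.2051] ((522.1128540039062, 199.84735107421875), (43.781314849853516, 39.35993576049805), 87.63212585449219)
```

>>> drive_tool --commands '[[[0.002,-0.005,0,0],[0.002,-0.01,0,0],[0.002,-0.015,0,0],[0.002,-0.02,0,0],[0.002,-0.025,0,0],[0.002,-0.025,0,0],[0.002,-0.025,0,0],[0.002,-0.025,0,0],[0.002,-0.025,0,0],[0.002,-0.025,0,0],[0.002,-0.025,0,0],[0.002,-0.025,0,0]]]'

```text
clock: 5.5
eef_pos: [0.5407, -0.1141, 0.226]
tool_rot: [[0.048, -0.001, -0.999], [0.999, 0.0, 0.048], [0.0, -1.0, 0.001]]
wrist_force: [0.8, -0.0, -2.5]
finger_gap: 0.0181
```

>>> drive_tool --commands '[[[0.002,-0.025,0,0],[0.002,-0.025,0,0],[0.002,-0.025,0,0],[0.002,-0.025,0,0],[0.002,-0.02,0,0],[0.002,-0.015,0,0],[0.002,-0.008,0,0],[0.002,-0.004,0,0],[0,0,0,0],[0,0,0,0],[0,0,0,0]]]'

```text
clock: 6.42
eef_pos: [0.5573, -0.258, 0.2268]
tool_rot: [[0.047, -0.0, -0.999], [0.999, 0.0, 0.047], [0.0, -1.0, 0.0]]
wrist_force: [-1.0, -0.1, -1.2]
finger_gap: 0.0177
```

```bash
python3 - <<'E'
from h import *
p,d=cap('scene'); s=status.get_state(); t=np.array(s['eef_pos']); print(t.round(4),np.round(s['wrist_force'],1))
held(p,d,t)
u=proj('scene',[.562,-.195,.16]).astype(int); print(u)
y0,x0=max(u[1]-65,0),max(u[0]-65,0); save('i',cv2.resize(p[y0:y0+130,x0:x0+130],(500,500),interpolation=2))
E
```

```text
[ 0.5573 -0.2579  0.2268] [ 0.3 -0.5 -1.4]
n 326 slope [-0.048 -0.133  0.206]
hubtop 165 [ 0.5633 -0.1898  0.2034] ((561.2279663085938, -193.38050842285156), (39.88204574584961, 39.90622329711914), 88.15705108642578)
arm 121 [ 0.5607 -0.2225  0.2112] ((561.1403198242188, -219.39512634277344), (68.15090942382812, 16.638687133789062), 88.26215362548828)
hub region [ 0.5631 -0.1929  0.205 ] ((561.5409545898438, -195.6694793701172), (44.869651794433594, 39.16603469848633), 85.06987762451172)
[183 131]
```

View pics/i.png

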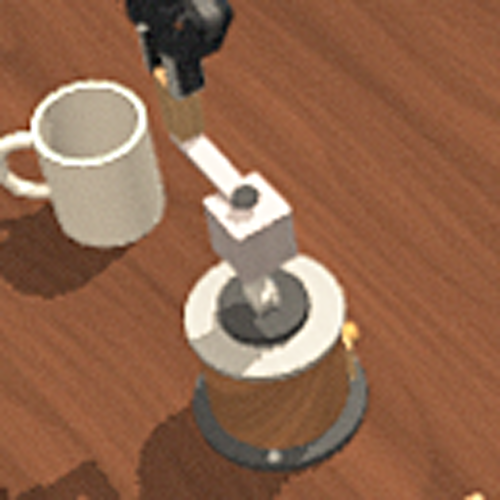

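The hub is over the shaft (crop hub (250,215), shaft (265,290)), within about 1 mm of the collar axis. Now I lower it.

>>> drive_tool --commands '[[[0,0,-0.004,0],[0,0,-0.005,0],[0,0,-0.005,0],[0,0,-0.005,0],[0,0,-0.005,0],[0,0,-0.005,0],[0,0,-0.003,0],[0,0,0,0],[0,0,0,0]]]'

```text
clock: 7.22
eef_pos: [0.5572, -0.2589, 0.1946]
tool_rot: [[0.048, -0.0, -0.999], [0.999, 0.0, 0.048], [0.0, -1.0, 0.0]]
wrist_force: [-0.0, 0.2, -1.7]
finger_gap: 0.0181
```

>>> drive_tool --commands '[[[0,0,-0.003,0],[0,0,-0.003,0],[0,0,-0.003,0],[0,0,-0.002,0],[0,0,-0.002,0],[0,0,0,0],[0,0,0,0]]]'

```text
clock: 7.8
eef_pos: [0.5573, -0.2589, 0.1817]
tool_rot: [[0.048, -0.0, -0.999], [0.999, 0.0, 0.048], [0.0, -1.0, 0.0]]
wrist_force: [0.9, -0.7, -1.3]
finger_gap: 0.0179
```

>>> drive_tool --commands '[[[0,0,-0.002,0],[0,0,-0.001,0],[0,0,-0.001,0],[0,0,-0.001,0],[0,0,0,0],[0,0,0,0]]]'

```text
clock: 8.3
eef_pos: [0.5575, -0.2593, 0.1771]
tool_rot: [[0.048, 0.0, -0.999], [0.999, -0.001, 0.048], [-0.0, -1.0, -0.001]]
wrist_force: [-0.9, -2.7, 2.9]
finger_gap: 0.0177
```

```bash
python3 - <<'E'
from h import *
p,d=cap('scene'); s=status.get_state(); t=np.array(s['eef_pos']); print(t.round(4),np.round(s['wrist_force'],1),np.round(s['ft_torque'],3))
held(p,d,t)
E
```

```text
[ 0.5575 -0.2592  0.1771] [-0.3 -2.6  3.3] [-0.541  0.103  0.063]
n 312 slope [-0.02  -0.121  0.157]
hubtop 161 [ 0.5633 -0.1908  0.1537] ((561.5155639648438, -194.1810302734375), (41.694129943847656, 40.161293029785156), 84.16345977783203)
arm 117 [ 0.561  -0.2243  0.1619] ((560.4636840820312, -222.83798217773438), (73.72286224365234, 16.428529739379883), 87.00225067138672)
hub region [ 0.563  -0.1937  0.1557] ((560.8704223632812, -196.02597045898438), (46.49749755859375, 40.881168365478516), 86.71959686279297)
```

The crank is seated: hub top at 0.1537 and a light 3 N contact. The grip-to-axis distance is 64.8 mm, which matches 65. I compute the circle rows next.

```bash
python3 -c "
import numpy as np
t=np.radians(np.r_[-93,-96,-102,-110-10*np.arange(37)]);q=np.round(65*np.c_[np.cos(t),np.sin(t)],1)/1000
for i,x in enumerate(np.diff(q,axis=0).round(4).tolist()): print(x+[0,0],end=', ' if (i-2)%12 else '\n')
"
```

```text
[-0.0034, 0.0003, 0, 0], [-0.0067, 0.001, 0, 0], [-0.0087, 0.0025, 0, 0]
[-0.0103, 0.0048, 0, 0], [-0.0093, 0.0065, 0, 0], [-0.008, 0.008, 0, 0], [-0.0065, 0.0093, 0, 0], [-0.0048, 0.0103, 0, 0], [-0.0029, 0.0109, 0, 0], [-0.001, 0.0113, 0, 0], [0.001, 0.0113, 0, 0], [0.0029, 0.0109, 0, 0], [0.0048, 0.0103, 0, 0], [0.0065, 0.0093, 0, 0], [0.008, 0.008, 0, 0]
[0.0093, 0.0065, 0, 0], [0.0103, 0.0048, 0, 0], [0.0109, 0.0029, 0, 0], [0.0113, 0.001, 0, 0], [0.0113, -0.001, 0, 0], [0.0109, -0.0029, 0, 0], [0.0103, -0.0048, 0, 0], [0.0093, -0.0065, 0, 0], [0.008, -0.008, 0, 0], [0.0065, -0.0093, 0, 0], [0.0048, -0.0103, 0, 0], [0.0029, -0.0109, 0, 0]
[0.001, -0.0113, 0, 0], [-0.001, -0.0113, 0, 0], [-0.0029, -0.0109, 0, 0], [-0.0048, -0.0103, 0, 0], [-0.0065, -0.0093, 0, 0], [-0.008, -0.008, 0, 0], [-0.0093, -0.0065, 0, 0], [-0.0103, -0.0048, 0, 0], [-0.0109, -0.0029, 0, 0], [-0.0113, -0.001, 0, 0], [-0.0113, 0.001, 0, 0], [-0.0109, 0.0029, 0, 0]
```

>>> drive_tool --commands '[[[-0.0034,0.0003,0,0],[-0.0067,0.001,0,0],[-0.0087,0.0025,0,0]]]'

```text
clock: 8.6
eef_pos: [0.5384, -0.2553, 0.1769]
tool_rot: [[0.048, 0.001, -0.999], [0.999, -0.0, 0.048], [-0.0, -1.0, -0.001]]
wrist_force: [-0.4, -2.5, 2.3]
finger_gap: 0.0174
```

>>> drive_tool --commands '[[[-0.0103,0.0048,0,0],[-0.0093,0.0065,0,0],[-0.008,0.008,0,0],[-0.0065,0.0093,0,0],[-0.0048,0.0103,0,0],[-0.0029,0.0109,0,0],[-0.001,0.0113,0,0],[0.001,0.0113,0,0],[0.0029,0.0109,0,0],[0.0048,0.0103,0,0],[0.0065,0.0093,0,0],[0.008,0.008,0,0]]]'

```text
clock: 9.6
eef_pos: [0.5197, -0.1433, 0.1767]
tool_rot: [[0.047, 0.0, -0.999], [0.999, -0.001, 0.047], [-0.001, -1.0, -0.0]]
wrist_force: [5.4, -8.4, -9.2]
finger_gap: 0.0178
```

```bash
python3 - <<'E'
from h import *
p,d=cap('scene'); s=status.get_state(); t=np.array(s['eef_pos']); print(t.round(4),np.round(s['wrist_force'],1),np.round(s['ft_torque'],3))
v=t[:2]-[.5613,-.1945]; print(np.hypot(*v),np.degrees(np.arctan2(v[1],v[0])))
held(p,d,t); save('j',cv2.resize(p[66:196,118:248],(500,500),interpolation=2))
E
```

```text
[ 0.5212 -0.1424  0.1768] [ 4.2 -4.6 -6.3] [-1.022 -0.57  -0.015]
0.06571306316142134 127.61075931420756
n 308 slope [-0.156 -0.005  0.158]
hubtop 106 [ 0.5677 -0.191   0.1539] ((555.776123046875, -185.30902099609375), (40.16810607910156, 60.91204071044922), 39.90355682373047)
arm 145 [ 0.546  -0.1717  0.1614] ((542.626708984375, -174.8417205810547), (31.254793167114258, 89.51719665527344), 45.8281135559082)
hub region [ 0.5636 -0.1899  0.1568] ((560.7265625, -191.2289276123047), (40.16810607910156, 45.478031158447266), 39.90355682373047)
```

View pics/j.png

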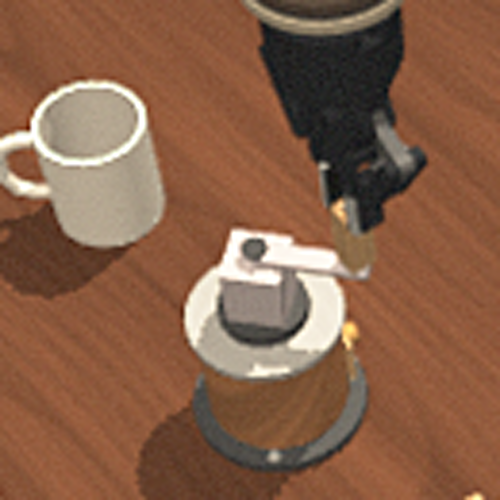

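The crank is still down and turning with the grip; its grip is now at crop (352,250). I continue.

>>> drive_tool --commands '[[[0.0093,0.0065,-0.0005,0],[0.0103,0.0048,0,0],[0.0109,0.0029,0,0],[0.0113,0.001,0,0],[0.0113,-0.001,0,0],[0.0109,-0.0029,0,0],[0.0103,-0.0048,0,0],[0.0093,-0.0065,0,0],[0.008,-0.008,0,0],[0.0065,-0.0093,0,0],[0.0048,-0.0103,0,0],[0.0029,-0.0109,0,0]]]'

```text
clock: 10.65
eef_pos: [0.6257, -0.1836, 0.1765]
tool_rot: [[0.048, 0.001, -0.999], [0.999, 0.0, 0.048], [0.0, -1.0, -0.001]]
wrist_force: [-0.1, 1.6, 2.3]
finger_gap: 0.0179
```

>>> drive_tool --commands '[[[0.001,-0.0113,0,0],[-0.001,-0.0113,0,0],[-0.0029,-0.0109,0,0],[-0.0048,-0.0103,0,0],[-0.0065,-0.0093,0,0],[-0.008,-0.008,0,0],[-0.0093,-0.0065,0,0],[-0.0103,-0.0048,0,0],[-0.0109,-0.0029,0,0],[-0.0113,-0.001,0,0],[-0.0113,0.001,0,0],[-0.0109,0.0029,0,0]]]'

```text
clock: 11.65
eef_pos: [0.5372, -0.2563, 0.1766]
tool_rot: [[0.048, 0.0, -0.999], [0.999, -0.001, 0.048], [-0.001, -1.0, -0.0]]
wrist_force: [1.2, -0.7, 4.6]
finger_gap: 0.018
```

```bash
python3 - <<'E'
from h import *
p,d=cap('scene'); s=status.get_state(); t=np.array(s['eef_pos']); print(t.round(4),np.round(s['wrist_force'],1),np.round(s['ft_torque'],3))
v=t[:2]-[.5613,-.1945]; print(np.hypot(*v),np.degrees(np.arctan2(v[1],v[0])))
held(p,d,t)
E
```

```text
[ 0.5351 -0.2553  0.1764] [-2.5 -3.6  6. ] [-0.618  0.07   0.008]
0.06620330772177123 -113.29438768031622
n 314 slope [-0.038 -0.122  0.157]
hubtop 145 [ 0.5627 -0.1918  0.1536] ((561.23388671875, -196.25186157226562), (41.50187301635742, 38.04320526123047), 69.25099182128906)
arm 119 [ 0.5513 -0.2233  0.1615] ((550.8854370117188, -214.89125061035156), (79.00851440429688, 24.2991943359375), 67.81169891357422)
hub region [ 0.5627 -0.1941  0.1555] ((560.7261962890625, -197.63815307617188), (45.481300354003906, 38.07611846923828), 69.25099182128906)
```

>>> drive_tool --commands '[[[-0.0103,0.0048,0,0],[-0.0093,0.0065,0,0],[-0.008,0.008,0,0],[-0.0065,0.0093,0,0],[-0.0048,0.0103,0,0],[-0.0029,0.0109,0,0],[-0.001,0.0113,0,0],[0.001,0.0113,0,0],[0.0029,0.0109,0,0],[0.0048,0.0103,0,0],[0.0065,0.0093,0,0],[0.008,0.008,0,0]]]'

```text
clock: 12.7
eef_pos: [0.5198, -0.1433, 0.1761]
tool_rot: [[0.047, 0.0, -0.999], [0.999, -0.001, 0.047], [-0.001, -1.0, -0.0]]
wrist_force: [4.7, -8.3, -8.0]
finger_gap: 0.0182
```

>>> drive_tool --commands '[[[0.0093,0.0065,0,0],[0.0103,0.0048,0,0],[0.0109,0.0029,0,0],[0.0113,0.001,0,0],[0.0113,-0.001,0,0],[0.0109,-0.0029,0,0],[0.0103,-0.0048,0,0],[0.0093,-0.0065,0,0],[0.008,-0.008,0,0],[0.0065,-0.0093,0,0],[0.0048,-0.0103,0,0],[0.0029,-0.0109,0,0]]]'

```text
clock: 13.7
eef_pos: [0.6256, -0.1835, 0.1764]
tool_rot: [[0.048, 0.001, -0.999], [0.999, 0.0, 0.048], [0.0, -1.0, -0.001]]
wrist_force: [0.0, 1.4, 0.7]
finger_gap: 0.0177
```

>>> drive_tool --commands '[[[0.001,-0.0113,0,0],[-0.001,-0.0113,0,0],[-0.0029,-0.0109,0,0],[-0.0048,-0.0103,0,0],[-0.0065,-0.0093,0,0],[-0.008,-0.008,0,0],[-0.0093,-0.0065,0,0],[-0.0103,-0.0048,0,0],[-0.0109,-0.0029,0,0],[-0.0113,-0.001,0,0],[-0.0113,0.001,0,0],[-0.0109,0.0029,0,0]]]'

```text
clock: 14.7
eef_pos: [0.5371, -0.2562, 0.1766]
tool_rot: [[0.048, 0.0, -0.999], [0.999, -0.001, 0.048], [-0.001, -1.0, -0.0]]
wrist_force: [0.9, -2.0, 4.3]
finger_gap: 0.0179
```

>>> drive_tool --commands '[[[-0.0103,0.0048,0,0],[-0.006,0.004,0,0],[0,0,0,0],[0,0,0,0],[0,0,0,0],[0,0,0,0]]]'

```text
clock: 15.2
eef_pos: [0.5214, -0.2466, 0.1765]
tool_rot: [[0.047, -0.001, -0.999], [0.999, -0.0, 0.047], [-0.0, -1.0, 0.001]]
wrist_force: [-4.1, -3.2, 8.6]
finger_gap: 0.0179
```

```bash
python3 - <<'E'
from h import *
p,d=cap('scene'); s=status.get_state(); t=np.array(s['eef_pos']); print(t.round(4),np.round(s['wrist_force'],1),np.round(s['ft_torque'],3))
v=t[:2]-[.5613,-.1945]; print(np.hypot(*v),np.degrees(np.arctan2(v[1],v[0])))
held(p,d,t)
E
```

```text
[ 0.5215 -0.2467  0.1764] [-3.7 -3.6  7.6] [-0.444  0.727  0.017]
0.06563766421738781 -127.3679601638864
n 301 slope [-0.067 -0.101  0.157]
hubtop 148 [ 0.5638 -0.1925  0.1536] ((550.4335327148438, -211.13058471679688), (80.5328598022461, 36.39432907104492), 53.05982208251953)
arm 109 [ 0.5447 -0.2184  0.1614] ((550.6226196289062, -211.62728881835938), (79.61519622802734, 22.06145668029785), 45.01102066040039)
hub region [ 0.563  -0.194   0.1554] ((560.9108276367188, -197.01199340820312), (46.5794563293457, 36.36294937133789), 52.66931915283203)
```

The crank has wound about 754° in total and is still down on the shaft. I release it and rise.

>>> drive_tool --commands '[[[0,0,0,0],[0,0,0,0],[0,0,0,0],[0,0,0,0],[0,0,0,0],[0,0,0,0],[0,0,0,0],[0,0,0,0],[0,0,0,0],[0,0,0,0]]]' --gripper 1

```text
clock: 16.08
eef_pos: [0.5222, -0.2463, 0.1763]
tool_rot: [[0.048, 0.0, -0.999], [0.999, 0.0, 0.048], [0.0, -1.0, -0.0]]
wrist_force: [-0.4, 0.1, -0.4]
finger_gap: 0.0856
```

>>> drive_tool --commands '[[[0,0,0.005,0],[0,0,0.01,0],[0,0,0.015,0],[0,0,0.02,0],[0,0,0.02,0],[0,0,0.02,0],[0,0,0.02,0],[0,0,0.02,0],[0,0,0.015,0],[0,0,0.005,0],[0,0,0,0],[0,0,0,0]]]'

```text
clock: 17.08
eef_pos: [0.522, -0.2463, 0.3261]
tool_rot: [[0.048, 0.0, -0.999], [0.999, -0.0, 0.048], [-0.0, -1.0, -0.0]]
wrist_force: [-0.3, 0.2, 0.2]
finger_gap: 0.0854
```

```bash
python3 - <<'E'
from h import *
p,d=cap('scene'); s=status.get_state(); print(s['clock'],np.round(s['eef_pos'],3),np.round(s['wrist_force'],1),s['finger_gap'])
held(p,d,np.array([.5215,-.2467,.1764])); save('k',cv2.resize(p[50:240,100:290],(600,600),interpolation=2))
P=cloud('scene',d);q=P[(np.hypot(P[...,0]-.494,P[...,1]+.008)<.06)&(P[...,2]>.012)&(P[...,2]<.07)]; print(q[:,:2].min(0),q[:,:2].max(0))
E
```

```text
17.1333 [ 0.522 -0.246  0.326] [-0.3  0.1  0.5] 0.0856742299602857
n 298 slope [-0.061 -0.113  0.157]
hubtop 146 [ 0.5635 -0.1925  0.1535] ((562.2265014648438, -195.4901123046875), (43.15769958496094, 36.381690979003906), 53.04102325439453)
arm 110 [ 0.5438 -0.2185  0.1615] ((549.1571655273438, -210.68035888671875), (84.9827651977539, 26.59824562072754), 48.28572082519531)
hub region [ 0.5628 -0.1941  0.1554] ((561.0219116210938, -196.77096557617188), (48.04937744140625, 36.34153366088867), 53.667510986328125)
[ 0.44199288 -0.02536038] [0.54309204 0.02180643]
```

View pics/k.png

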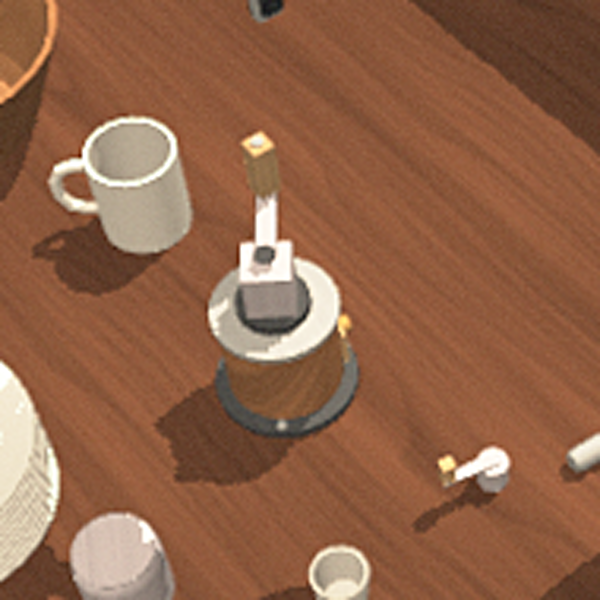

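The picture shows the crank level on the mill's collar (hub at (268,275), grip at (258,155)), the gripper well clear, and the small crank still in place at (490,468).

```bash
python3 -c "
from bench import close_job; print(close_job())"
```

```text
the job is handed in; nothing more can be done
None
```

I set the large crank on the mill's shaft, wound it clockwise about 754° (just over two circles), let go and handed the job in at about 17 s. No verdict came back, and I had no direct reading of the mill's shaft. The 754° is the gripper's travel around the shaft; even less the play it stays well above the 11.6 rad (665°) needed.

**Crank:** After release the top of the hub was at 0.1535 m, where it should be about 0.154 m when fully down. The hub centre was within about 2 mm of the shaft's axis. The crank looked level in the picture; my slope fit could not confirm this, because it mixed the hub top with the arm, which sits 7 mm higher.

**Everything else:** The small crank measured in the same place as at the start, to about 2 mm. The gripper was open and about 150 mm above where it let go, with almost no force on the wrist. At the readings I took, the wrist force stayed under 15 N throughout.

**Disagreement:** The two cameras differed by about 1.6 mm on the mill's position, within their stated accuracy. No other check disagreed or failed.

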